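# Lock the filter cartridge into the exposure unit's vacuum pump

## Robot

A 6-joint arm with a two-finger parallel gripper is mounted at the origin on the work surface. World frame = base frame: x ahead of the robot, y to its left, z up, the work surface at z = 0. Lengths are in m, angles in rad, forces in N, time in s.
With the tool pointing down it reaches from about 0.275 to 0.85 m from the base axis. Payload 19 kg.
Tool frame: the origin (TCP) lies between the finger pads; the fingertips stand 17 mm ahead of it and the grasp point (between the pads) lies 2 mm behind it; z points along the fingers, x is the direction in which the jaws open and shut, and the axes are right-handed (so a half turn about z gives the same grasp; the last joint's range is limited). The gripper opens to 85 mm and grips with 20 to 120 N. Pads are 22 mm wide; open, the fingers measure 114 mm over their backs; the gripper's body (76 mm by 85 mm) begins 54 mm behind the grasp point. The pads swing forward as they close: fully open they stand 13 mm farther back than shut.
Start: joints at [-1.304, 0.15, 1.437, -0, 1.554, -0.134], TCP at [0.224, -0.529, 0.248] pointing down, gripper open.
Joint ranges: [-2.8, 2.8], [-0.68, 2.1], [0.12, 2.68], [-1.39, 4.53], [0.16, 2.79], [-2.81, 2.81]. Speed limits (rad/s): [1.89, 1.89, 2.22, 3.01, 3.01, 3.01].

## Interface

Orientations are given as a rotation vector (axis times angle).
In Python, from bench import sense, snapshot, camera_info, job_done gives the robot as it stands.
- The arm moves only by the tool play_rows, never from a script. Its argument "commands" is a list of rows, each a list of 4 numbers: the shift along the world's x, y, z in mm, then the turn about the world's z in degrees. A call has 1 to 10 rows; each row is the pose to reach, as a shift and turn from the pose measured when the call began; what a row does not reach only later rows make up. A row lasts 1/12 s, in which the tool goes at most 41.7 mm and 7.16 degrees, less where a joint would pass 70% of its speed; a pose out of reach is approached as far as the arm can. A call with a gripper value outside its range is refused whole. "claw" is the closure in counts, from 0 (fully open) to 255 (shut), set as the call begins (left out, the last holds). The fingers move at their own pace and stop on an object; "squeeze" is the grip in N (left out, the last holds). Time passes only in rows, so rows that repeat a pose let the fingers close. It gives the time, the measured TCP pose, the force and the opening at its end, in the units of the state.
- sense(): the state, without advancing time (a new reading comes with each control period).
- snapshot(name): name is "scene" or "top"; returns (picture, depth): 400x640x3 uint8, blue, green, red; 400x640 float32, m along the optical axis (not along the pixel's ray), 0 where there is no reading.
- camera_info(name): a dict with "fx", "fy", "cx", "cy" (pixels), "extrinsics" (4x4, takes a point from world to camera coordinates). Camera axes: x right, y up, looking along -z (the intrinsics and any distortion apply to the point x, -y, -z); pixel columns grow to the right and rows downward; lengths in m; the calibration is good to about 2 mm. A picture is of the moment at which its call begins. camera_info takes no time and is no camera call.
- job_done(): hands the job in, once; it reports no verdict.
The state is a dict: "time_s": time; "joint_pos": joint angles; "joint_vel": joint speeds; "tau": joint torques, N m; "position": TCP position; "tcp_rot": TCP orientation; "wrist_force": force on the tool from outside, world axes, zero at the start; "ft_torque": the same for the moment, N m; "opening": finger opening in m.
Only numpy, scipy, OpenCV 4.12 (cv2) and the standard library are available. Lean on these libraries where they do the work, as an engineer would, in place of code of your own. Each camera call takes 0.05 s, during which the arm holds its last target.

## Task

Fit the filter cartridge that has two ears into the round port of the vacuum pump: set it in with its ears in the two open gaps, push it down against the spring pad, turn it a quarter turn clockwise (seen from above) so that the ears sit under the two tabs, and let go. Leave the plain cartridge without ears where it stands.

Things in the scene. Friction and masses are not known exactly. Their poses are not given: they have to be found in the camera images.
- eared_grip (a point): Centre of the black upright grip bar (56 along x, 16 along y, 44 tall) on the eared cartridge, on its axis, 67 above its underside (mm). Loose, 0.24 kg, upright, 89 tall: grey pleated drum, 60 diameter, 45 tall, under the bar. Two flat ears near the bottom along +x and -x, in line with the bar: 22 wide, reaching 50 from the axis, 4 to 13 above the underside. z up; half a turn looks the same.
- plain_grip (a point): Same point, axes and sizes on the plain cartridge, which looks the same but has no ears. Leave it where it stands.
- port (a point): On the port's axis, top of its pad at rest, 62 above the table (mm); z up. Fixed aluminium cup on the grey pump box: 120 wide inside, rim 17 above this point. Two tabs at +y and -y (60 degrees of arc each) reach in to 38 from the axis, 8 to 17 above this point. Ears go in along x (within 30 degrees), turn 90 degrees clockwise to lie along y; stops block over 105. Motor at -y, 110 off, 60 above.
- pad (a joint): Black spring pad, 72 mm across, in the port; value = how far it is pushed down, 0 to 0.012 m, 4 N at first, 8 N at the end, then rigid. A cartridge's own weight does not sink it. The ears pass under the tabs only while it is down 5 to 12 mm (9 is best). Let go after the turn, it springs back to 5 mm and holds the ears up against the tabs.
Mind the look-alikes: they are no part of the job. What is shaped like the part that bears eared_grip but green or orange is not meant.

How it is judged:
By the outcome, as a careful person would: the job done as asked, in the order asked, and still so for the second after the job is handed in, with the robot touching nothing.
It also fails if it takes over 45 s, if anything falls off the work surface, if the arm or the gripper's body presses on something with over 40 N, if the wrist force passes 120 N, or if a joint passes its speed limit or range.

## Working session

There is one attempt and no reset: what is moved stays moved. The work goes in short steps, Python scripts to look and compute and a tool call to move; the robot and the scene stay as the last step left them, time stands still between calls to the robot, and variables do not carry over. Pictures are saved under pics/ and viewed, and the job is handed in when it is done.

Besides the shell and the picture viewer there is one more tool, called after ">>>" by a JSON object that holds its "api" and its "payload". play_rows: Moves the arm, as the interface text tells. Its arguments: {"type":"object","properties":{"commands":{"type":"array","items":{"type":"array","items":{"type":"number"}}},"claw":{"type":"number"},"squeeze":{"type":"number"}},"required":["commands"]}

```bash
mkdir -p pics; ls; python3 - <<'E'
from bench import sense, snapshot, camera_info
import cv2, numpy as np
for n in ("scene","top"):
    p,d=snapshot(n); cv2.imwrite(f"pics/{n}0.png",p); np.savez(f"{n}0.npz",p=p,d=d)
    print(n,camera_info(n))
print(sense())
E
```

```text
pics
scene {'fx': 506.2703197209955, 'fy': 506.2703197209955, 'cx': 313.9001178778518, 'cy': 198.90214564040716, 'extrinsics': array([[ 0.66323885,  0.74835493,  0.00889539, -0.46437937],
       [-0.47135189,  0.40845017,  0.78166224,  0.12096672],
       [ 0.58132746, -0.52262162,  0.62363853, -1.48571077],
       [ 0.        ,  0.        ,  0.        ,  1.        ]])}
top {'fx': 500.3113029928964, 'fy': 500.3113029928964, 'cx': 329.0318581414135, 'cy': 195.64127802820212, 'extrinsics': array([[ 3.38933481e-03, -9.99994134e-01, -4.94325309e-04,
         1.64032390e-01],
       [ 9.95079430e-01,  3.32372646e-03,  9.90246475e-02,
        -5.41574280e-01],
       [-9.90224236e-02, -8.27520632e-04,  9.95084858e-01,
        -1.06400858e+00],
       [ 0.00000000e+00,  0.00000000e+00,  0.00000000e+00,
         1.00000000e+00]])}
{'time_s': 0.1, 'joint_pos': array([-1.30402065e+00,  1.50941523e-01,  1.43790041e+00, -4.87252343e-06,
        1.55381065e+00, -1.34007235e-01]), 'joint_vel': array([ 0.00030347, -0.00386766, -0.00185746,  0.00026915,  0.00101167,
       -0.00054298]), 'tau': array([ 5.05043063e-03, -7.14382625e+01, -5.71789813e+01, -1.43901289e-04,
        7.24066427e-03,  9.93474423e-07]), 'position': array([ 0.22425753, -0.52926473,  0.24776581]), 'tcp_rot': array([-2.61859302e+00,  1.73441937e+00,  1.25755340e-03]), 'wrist_force': array([ 0.25864926, -0.21634512, -0.97100496]), 'ft_torque': array([ 0.02845365,  0.0484448 , -0.04854122]), 'opening': 0.08551727918504237}
```

View pics/scene0.png

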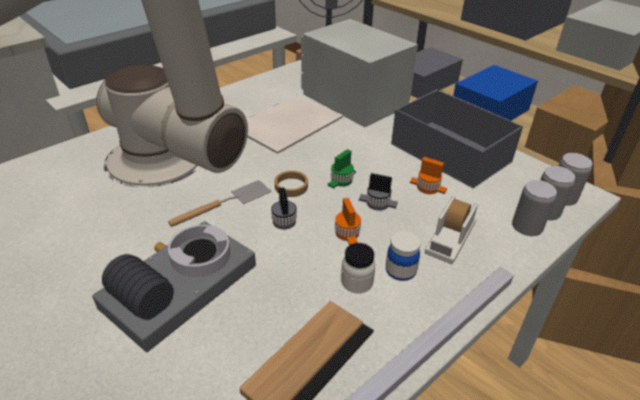

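View pics/top0.png

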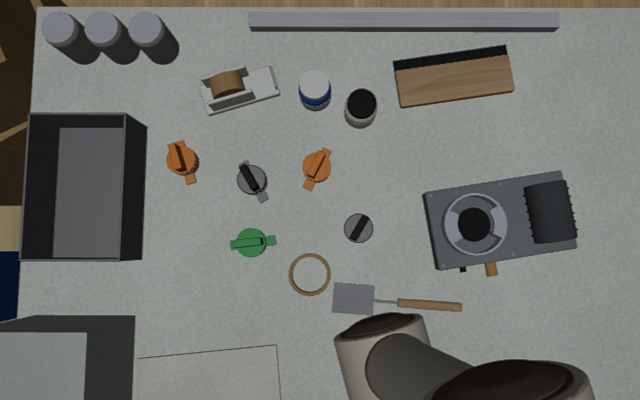

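The scene view shows the eared black and grey cartridge at about (379,192), the plain one at (284,212), and the pump at (180,270). In the top view the eared one is at (252,180), the plain one at (358,228), and the port at (474,223) with the motor on its right (-y). I'll enlarge these for measuring.

```bash
cat > h.py <<'E'
import numpy as np, cv2
from bench import camera_info
def unproj(n,u,v,z=None,depth=None):
    c=camera_info(n); E=c['extrinsics']; R=E[:3,:3]; t=E[:3,3]
    u=np.asarray(u,float); v=np.asarray(v,float)
    r=np.stack([(u-c['cx'])/c['fx'],-(v-c['cy'])/c['fy'],-np.ones_like(u)],-1)
    o=-R.T@t; rw=r@R
    s=depth if depth is not None else (z-o[2])/rw[...,2]
    return o+rw*np.asarray(s)[...,None]
def proj(n,P):
    c=camera_info(n); E=c['extrinsics']; q=np.atleast_2d(P)@E[:3,:3].T+E[:3,3]
    return np.stack([c['cx']+c['fx']*q[:,0]/-q[:,2], c['cy']-c['fy']*q[:,1]/-q[:,2]],-1)
def cloud(n,p,d):
    v,u=np.mgrid[:400,:640]; P=unproj(n,u,v,depth=d); P[d==0]=np.nan; return P
E
python3 - <<'E'
from h import *
f=np.load('top0.npz');p,d=f['p'],f['d']
a=cv2.resize(p[150:215,215:290],None,fx=8,fy=8,interpolation=cv2.INTER_CUBIC)
cv2.imwrite('pics/ear.png',a)
b=cv2.resize(p[160:285,415:590],None,fx=4.5,fy=4.5,interpolation=cv2.INTER_CUBIC)
cv2.imwrite('pics/port.png',b)
P=cloud('top',p,d)
print('table z',np.nanmedian(P[90:140,420:430,2]), P[100:130,160:190,2].mean())
S=lambda m:(m.sum(),)
def blob(n,m,box):
    mm=np.zeros_like(m);y0,y1,x0,x1=box;mm[y0:y1,x0:x1]=m[y0:y1,x0:x1];return mm
for nm,box in (('eared',(155,205,230,275)),('plain',(205,250,335,380))):
    m=blob('top',(P[...,2]>0.08)&(P[...,2]<0.1),box)
    q=P[m]; print(nm,m.sum(),q.mean(0),np.median(q[:,2]))
    u,v=np.where(m)[1],np.where(m)[0]
    dark=blob('top',p.max(2)<50,box)
    r=cv2.minAreaRect(np.argwhere(dark)[:,::-1].astype(np.float32)); print('dark',dark.sum(),r)
    r=cv2.minAreaRect((q[:,:2]*1000).astype(np.float32)); print(r)
E
```

```text
table z 0.0021781837725733944 nan
eared 216 [0.57409806 0.33246401 0.08895536] 0.08904224662125326
dark 280 ((253.97134399414062, 177.2926025390625), (31.661176681518555, 21.600231170654297), 70.82099914550781)
((574.4417724609375, 332.8302917480469), (56.009559631347656, 16.096603393554688), 29.760141372680664)
plain 214 [0.47071638 0.10273056 0.08953825] 0.08965758442414196
dark 201 ((358.87042236328125, 227.50778198242188), (7.342120170593262, 27.0650691986084), 30.256441116333008)
((470.6490173339844, 102.68206787109375), (15.93127727508545, 55.47018051147461), 59.851139068603516)
```

View pics/ear.png

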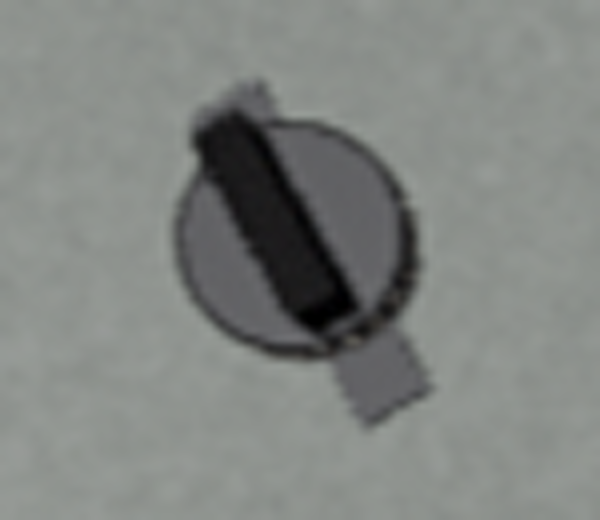

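View pics/port.png

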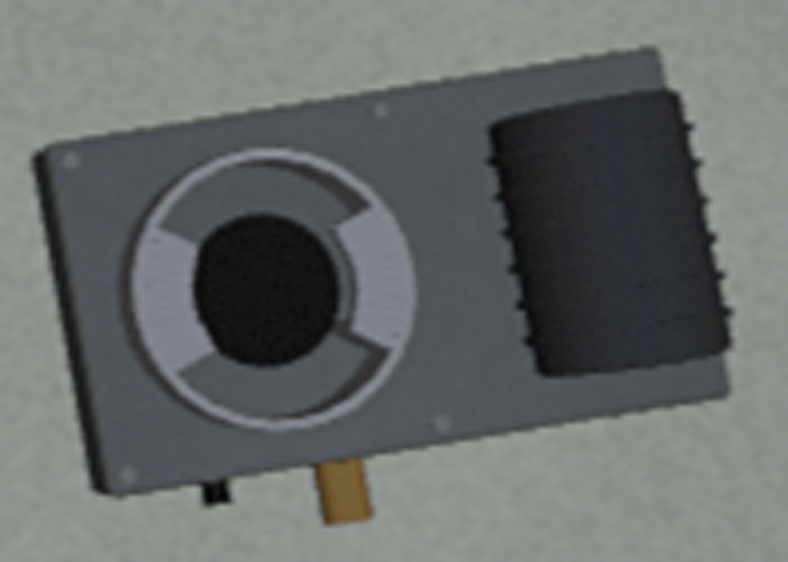

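The eared crop shows the bar pointing up-left with both ears in line. The port crop shows tabs to the left and right, toward and away from the motor, with open gaps above and below. Next I'll measure the port.

```bash
python3 - <<'E'
from h import *
f=np.load('top0.npz');p,d=f['p'],f['d'];P=cloud('top',p,d)
box=np.zeros(d.shape,bool);box[160:285,415:590]=1
z=P[...,2]
print(np.histogram(z[box],bins=np.arange(0,0.15,0.005)))
tz=(z>0.075)&(z<0.083)&box; tz[:,515:]=0
print('rim n',tz.sum(),np.median(z[tz]))
q=P[tz][:,:2]*1000
hull=cv2.convexHull(q.astype(np.float32)); print('rim encl',cv2.minEnclosingCircle(hull)); print('ellipse',cv2.fitEllipse(hull))
c=np.array(cv2.minEnclosingCircle(hull)[0])
# least squares on hull
x=hull[:,0]; A=np.c_[2*x,np.ones(len(x))]; s=np.linalg.lstsq(A,(x**2).sum(1),rcond=None)[0]; print('lsq',s[:2],np.sqrt(s[2]+s[:2]@s[:2]))
# pad
pd=(p.max(2)<40)&box; pd[:,505:]=0; pd[:205]=0;pd[:,:455]=0;pd[245:]=0
print('pad z',np.nanmedian(z[pd]),'c by bbox',cv2.minEnclosingCircle(cv2.convexHull((P[pd][:,:2]*1000).astype(np.float32))))
# tabs: angles of tz pixels with r 41..57
r=np.hypot(*(q-s[:2]).T); a=np.degrees(np.arctan2(*(q-s[:2]).T[::-1]))
t=(r>42)&(r<56); print('tab n',t.sum())
dbl=np.exp(2j*np.radians(a[t])).mean(); print('tab axis deg',np.degrees(np.angle(dbl))/2,abs(dbl))
h=np.histogram(a[t],bins=np.arange(-180,181,10)); print(h[0])
# box
b=box&(z>0.03)&(z<0.135)
rr=cv2.minAreaRect((P[b][:,:2]*1000).astype(np.float32)); print('box',rr)
lid=box&(z>0.05)&(z<0.066); print(np.median(z[lid]),cv2.minAreaRect((P[lid][:,:2]*1000).astype(np.float32)))
m=box&(z>0.09); print('motor max z',np.nanmax(z[box]), P[m].mean(0))
E
```

```text
(array([6974,  361,   28,   46,   29,   69,  126,  112, 1930, 4191,  202,
        118,  782,  206,  112,  660,  553,   77,   99,  122,  177,  219,
        319,  555,  835,  122,    1,    0,    0]), array([0.   , 0.005, 0.01 , 0.015, 0.02 , 0.025, 0.03 , 0.035, 0.04 ,
       0.045, 0.05 , 0.055, 0.06 , 0.065, 0.07 , 0.075, 0.08 , 0.085,
       0.09 , 0.095, 0.1  , 0.105, 0.11 , 0.115, 0.12 , 0.125, 0.13 ,
       0.135, 0.14 , 0.145]))
rim n 1063 0.07960252635130582
rim encl ((478.44317626953125, -137.14244079589844), 65.2326431274414)
ellipse ((478.5986633300781, -137.0023956298828), (128.63104248046875, 129.754150390625), 172.9044952392578)
lsq [ 478.58506067 -137.00449749] 64.57634875375109
pad z 0.06298712152812458 c by bbox ((477.8658447265625, -136.35162353515625), 34.65391159057617)
tab n 375
tab axis deg -83.69636020091492 0.76963783358243
[ 0  0  0  0  0  0 22 26 29 25 29 23 27  5  0  0  0  0  0  0  0  0  0  0
 23 27 28 29 24 29 24  5  0  0  0  0]
box ((474.6695556640625, -203.21083068847656), (200.17056274414062, 300.9023132324219), 9.408753395080566)
0.06211697560508511 ((488.60955810546875, -199.32518005371094), (162.485107421875, 287.4524841308594), 8.332172393798828)
motor max z 0.1303515794897807 [ 0.50214618 -0.28004791  0.11506623]
```

```bash
python3 - <<'E'
from h import *
f=np.load('top0.npz');p,d=f['p'],f['d'];P=cloud('top',p,d)
box=np.zeros(d.shape,bool);box[160:285,415:590]=1
z=P[...,2]; c=np.array([478.4,-136.9])/1000
lid=box&(z>0.04)&(z<0.052); lid=cv2.morphologyEx(lid.astype(np.uint8),cv2.MORPH_OPEN,np.ones((3,3)))>0
print('lid',cv2.minAreaRect((P[lid][:,:2]*1000).astype(np.float32)))
# colour-based tabs : ray-cast to z=.079
v,u=np.mgrid[:400,:640]; Q=unproj('top',u,v,z=0.079)[...,:2]-c
r=np.hypot(Q[...,0],Q[...,1])*1000; a=np.degrees(np.arctan2(Q[...,1],Q[...,0]))
g=p.mean(2)
for lo,hi in((42,48),(48,54)):
  for k in (0,1):
    aa=(a-(-90 if k==0 else 90)+180)%360-180
    m=(r>lo)&(r<hi)&(abs(aa)<60)
    bins=np.arange(-60,61,5); i=np.digitize(aa[m],bins)
    print(lo,k,[(int(bins[j-1]),int(g[m][i==j].mean())) for j in range(1,len(bins)) if (i==j).any()])
E
```

```text
lid ((489.35504150390625, -201.04347229003906), (170.0896759033203, 300.27764892578125), 9.451643943786621)
42 0 [(-60, 85), (-55, 87), (-50, 87), (-45, 87), (-40, 83), (-35, 57), (-30, 105), (-25, 133), (-20, 131), (-15, 133), (-10, 132), (-5, 132), (0, 131), (5, 132), (10, 131), (15, 133), (20, 132), (25, 132), (30, 131), (35, 132), (40, 114), (45, 82), (50, 83), (55, 84)]
42 1 [(-60, 84), (-55, 84), (-50, 84), (-45, 83), (-40, 83), (-35, 84), (-30, 126), (-25, 133), (-20, 132), (-15, 133), (-10, 132), (-5, 133), (0, 132), (5, 133), (10, 132), (15, 131), (20, 132), (25, 133), (30, 132), (35, 133), (40, 109), (45, 84), (50, 85), (55, 86)]
48 0 [(-60, 82), (-55, 80), (-50, 73), (-45, 72), (-40, 72), (-35, 55), (-30, 108), (-25, 133), (-20, 131), (-15, 132), (-10, 131), (-5, 131), (0, 131), (5, 132), (10, 131), (15, 131), (20, 131), (25, 132), (30, 131), (35, 132), (40, 91), (45, 63), (50, 72), (55, 69)]
48 1 [(-60, 83), (-55, 83), (-50, 84), (-45, 83), (-40, 83), (-35, 84), (-30, 119), (-25, 134), (-20, 132), (-15, 132), (-10, 132), (-5, 132), (0, 132), (5, 132), (10, 131), (15, 131), (20, 132), (25, 132), (30, 131), (35, 131), (40, 101), (45, 83), (50, 85), (55, 85)]
```

>>> {"api": "play_rows", "payload": {"commands": [[15,37,0,1],[30,74,0,2],[45,111,0,3],[60,148,0,4],[75,185,0,5],[90,222,0,6],[105,259,0,7],[120,296,0,7],[135,333,0,7],[150,370,0,7]], "claw": 0, "squeeze": 60}}

```text
time_s: 0.93
position: [0.3743, -0.1573, 0.2478]
tcp_rot: [-2.719, 1.572, 0.001]
wrist_force: [1.1, -0.4, -0.2]
opening: 0.0853
```

>>> {"api": "play_rows", "payload": {"commands": [[15,37,0,0],[30,74,0,0],[45,111,0,0],[60,148,0,0],[75,185,0,0],[90,222,0,0],[105,259,0,0],[120,296,0,0],[135,333,0,0],[150,370,0,0]]}}

```text
time_s: 1.77
position: [0.5245, 0.2149, 0.2474]
tcp_rot: [-2.72, 1.571, 0.001]
wrist_force: [0.9, -1.3, -0.3]
opening: 0.0855
```

```bash
cat > st.py <<'E'
from bench import sense
import numpy as np
from scipy.spatial.transform import Rotation as R
s=sense(); r=R.from_rotvec(s['tcp_rot']).as_matrix()
print(s['time_s'],s['position'].round(4),'yaw',np.degrees(np.arctan2(r[1,0],r[0,0])).round(2),'z',r[:,2].round(3),'F',s['wrist_force'].round(1),s['ft_torque'].round(2),'open',round(s['opening'],4),s['joint_pos'].round(2))
E
python3 st.py
```

```text
1.7667 [0.5245 0.2149 0.2474] yaw -60.04 z [-0.     0.001 -1.   ] F [ 0.9 -1.3 -0.3] [0.04 0.01 0.05] open 0.0855 [0.25 0.13 1.46 0.   1.55 1.3 ]
```

>>> {"api": "play_rows", "payload": {"commands": [[15,36,0,0],[30,72,0,0],[45,106,0,0],[50,118,0,0],[50,118,-30,0],[50,118,-60,0],[50,118,-75,0],[50,118,-75,0]]}}

```text
time_s: 2.43
position: [0.573, 0.3324, 0.1679]
tcp_rot: [2.716, -1.569, -0.007]
wrist_force: [-0.7, -0.2, -0.7]
opening: 0.0858
```

```bash
python3 st.py; python3 - <<'E'
from h import *
f=np.load('scene0.npz');p,d=f['p'],f['d'];P=cloud('scene',p,d);z=P[...,2]
m=(abs(P[...,0]-.574)<.05)&(abs(P[...,1]-.333)<.05)&(z>.083)&(z<.095)
print(m.sum(),P[m].mean(0),cv2.minAreaRect((P[m][:,:2]*1000).astype(np.float32)))
# rim
m=(np.hypot(P[...,0]-.4785,P[...,1]+.137)<.075)&(z>.076)&(z<.085)
h=cv2.convexHull((P[m][:,:2]*1000).astype(np.float32)); print(m.sum(),np.median(z[m]),cv2.minEnclosingCircle(h),cv2.fitEllipse(h))
E
```

```text
2.4333 [0.573  0.3324 0.1679] yaw -60.03 z [-0.007 -0.002 -1.   ] F [-0.7 -0.2 -0.7] [0.02 0.02 0.01] open 0.0858 [0.41 0.37 1.32 0.   1.45 1.46]
128 [0.57522002 0.33259866 0.08919883] ((573.4503173828125, 333.5487060546875), (55.26026916503906, 21.263687133789062), 30.77992820739746)
858 0.08010564420177124 ((476.24029541015625, -136.72149658203125), 67.64250946044922) ((476.39892578125, -136.30368041992188), (128.41604614257812, 133.6207733154297), 82.67876434326172)
```

>>> {"api": "play_rows", "payload": {"commands": [[1,0,-20,0],[1,0,-40,0],[1,0,-60,0],[1,0,-75,0],[1,0,-87,0],[1,0,-94,0],[1,0,-99,0],[1,0,-99,0],[1,0,-99,0]]}}

```text
time_s: 3.18
position: [0.5744, 0.3325, 0.0697]
tcp_rot: [2.717, -1.569, -0.007]
wrist_force: [-0.3, 0.9, 0.4]
opening: 0.0854
```

```bash
python3 st.py; python3 - <<'E'
from h import *
from bench import snapshot
p,d=snapshot('scene'); q=cv2.resize(p[120:250,300:460],None,fx=4.5,fy=4.5,interpolation=cv2.INTER_CUBIC); cv2.imwrite('pics/pre.png',q)
E
```

```text
3.1833 [0.5744 0.3325 0.0697] yaw -60.03 z [-0.006 -0.002 -1.   ] F [-0.3  0.9  0.4] [ 0.01  0.01 -0.05] open 0.0854 [0.41 0.44 1.43 0.   1.27 1.46]
```

View pics/pre.png

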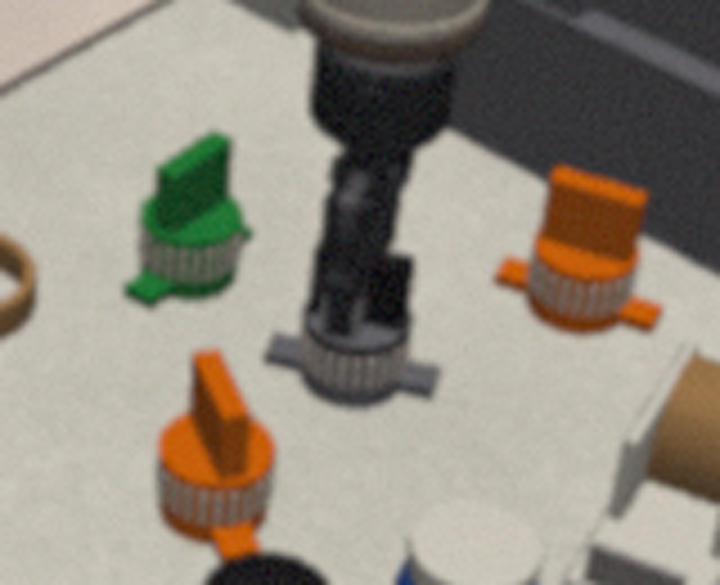

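The open fingers straddle the bar of the eared cartridge, which is centred at about (355,320) in the crop. Closing now.

>>> {"api": "play_rows", "payload": {"commands": [[0,0,0,0],[0,0,0,0],[0,0,0,0],[0,0,0,0],[0,0,0,0],[0,0,0,0],[0,0,0,0],[0,0,0,0],[0,0,0,0],[0,0,0,0]], "claw": 255, "squeeze": 80}}

```text
time_s: 4.07
position: [0.5744, 0.3325, 0.0697]
tcp_rot: [2.717, -1.569, -0.006]
wrist_force: [0.6, -0.7, -1.7]
opening: 0.0152
```

>>> {"api": "play_rows", "payload": {"commands": [[0,0,15,0],[0,0,40,0],[0,0,70,0],[0,0,105,0],[0,0,140,0],[0,0,150,0],[0,0,150,0],[0,0,150,0]]}}

```text
time_s: 4.73
position: [0.5743, 0.3325, 0.219]
tcp_rot: [2.717, -1.569, -0.007]
wrist_force: [0.8, -0.4, -3.3]
opening: 0.0152
```

```bash
python3 st.py
```

```text
4.7333 [0.5743 0.3325 0.219 ] yaw -60.02 z [-0.006 -0.002 -1.   ] F [ 0.8 -0.4 -3.3] [-0.03 -0.03 -0.07] open 0.0152 [0.41 0.35 1.25 0.   1.55 1.46]
```

>>> {"api": "play_rows", "payload": {"commands": [[-4,-20,0,-1],[-11,-55,0,-3],[-18,-90,0,-6],[-25,-125,0,-9],[-32,-160,0,-12],[-39,-195,0,-15],[-47,-230,0,-18],[-54,-265,0,-20],[-61,-300,0,-21.5],[-68,-335,0,-21.5]]}}

```text
time_s: 5.57
position: [0.5048, -0.0039, 0.2167]
tcp_rot: [2.374, -2.05, -0.012]
wrist_force: [1.2, -0.5, -2.2]
opening: 0.015
```

>>> {"api": "play_rows", "payload": {"commands": [[-7,-35,0,0],[-14,-70,0,0],[-21,-100,0,0],[-26,-125,0,0],[-28,-134,0,0],[-28,-134,0,0],[-28,-134,0,0],[-28,-134,0,0]]}}

```text
time_s: 6.23
position: [0.4768, -0.137, 0.2157]
tcp_rot: [2.374, -2.049, -0.015]
wrist_force: [-0.9, 1.3, -2.3]
opening: 0.0151
```

```bash
python3 st.py; python3 - <<'E'
from h import *
from bench import snapshot
p,d=snapshot('scene'); q=cv2.resize(p[150:350,80:300],None,fx=3,fy=3,interpolation=cv2.INTER_CUBIC); cv2.imwrite('pics/s2.png',q)
np.savez('scene2.npz',p=p,d=d)
p,d=snapshot('top'); q=cv2.resize(p[130:290,400:600],None,fx=3.5,fy=3.5,interpolation=cv2.INTER_CUBIC); cv2.imwrite('pics/t2.png',q);np.savez('top2.npz',p=p,d=d)
E
```

```text
6.2333 [ 0.4768 -0.137   0.2157] yaw -81.6 z [-0.01   0.002 -1.   ] F [-0.9  1.3 -2.3] [ 0.01 -0.04 -0.03] open 0.0151 [-0.43  0.01  1.66 -0.    1.49  0.99]
```

View pics/s2.png

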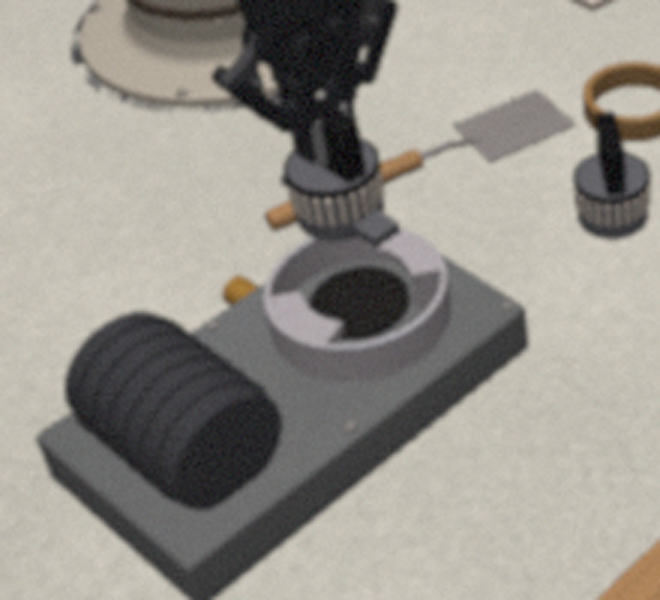

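View pics/t2.png

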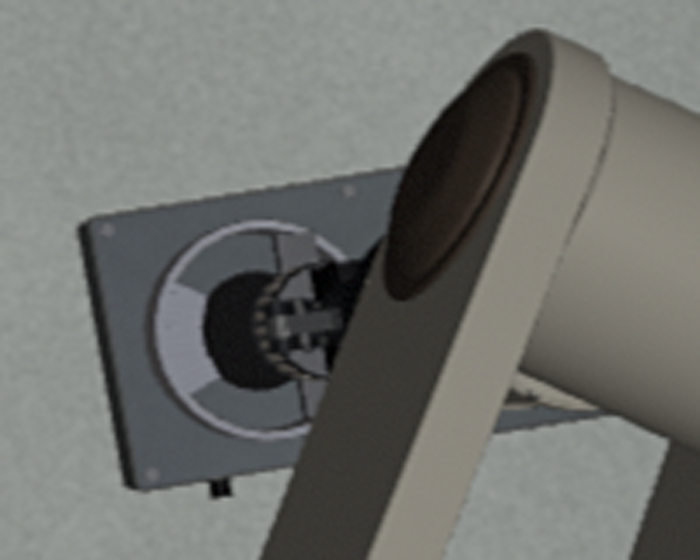

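The held cartridge hangs over the port. Its visible ear, at about (375,230) in the scene crop, points into the gap between the tabs. I'll lower it to just above the pad.

>>> {"api": "play_rows", "payload": {"commands": [[1,0,-15,0],[1,0,-30,0],[1,0,-43,0],[1,0,-53,0],[1,0,-60,0],[1,0,-66,0],[1,0,-72,0],[1,0,-76,0],[1,0,-78,0],[1,0,-78,0]]}}

```text
time_s: 7.17
position: [0.4779, -0.1368, 0.138]
tcp_rot: [2.375, -2.048, -0.014]
wrist_force: [-0.3, 0.8, -2.4]
opening: 0.0154
```

```bash
python3 st.py; python3 - <<'E'
from h import *
from bench import snapshot
p,d=snapshot('scene'); q=cv2.resize(p[180:320,120:280],None,fx=4.5,fy=4.5,interpolation=cv2.INTER_CUBIC); cv2.imwrite('pics/s3.png',q)
E
```

```text
7.1667 [ 0.4779 -0.1368  0.138 ] yaw -81.56 z [-0.01   0.002 -1.   ] F [-0.3  0.8 -2.4] [-0.    0.02 -0.03] open 0.0154 [-0.43  0.06  1.77 -0.    1.33  0.99]
```

View pics/s3.png

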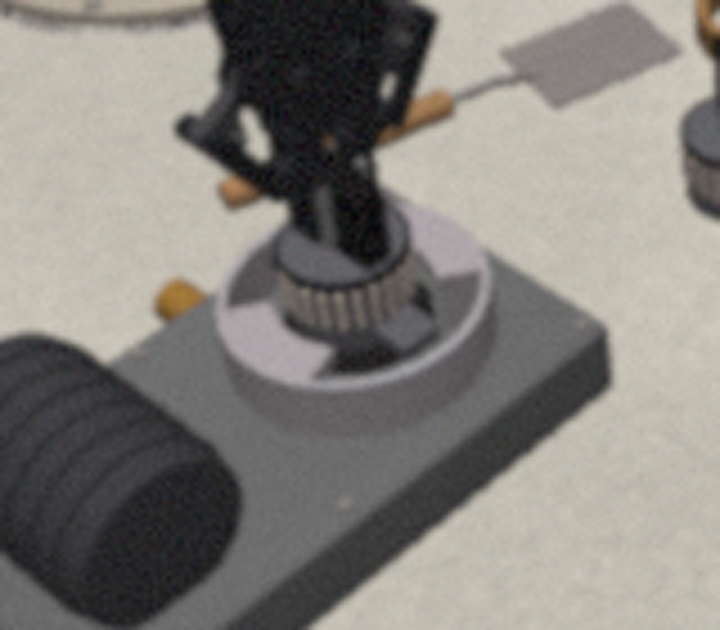

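The drum is centred in the cup and the ear, at about (405,330), is in the gap. Now I'll lower it slowly and find the pad by force.

>>> {"api": "play_rows", "payload": {"commands": [[0,0,-2,0],[0,0,-4,0],[0,0,-6,0],[0,0,-8,0],[0,0,-9,0],[0,0,-10,0],[0,0,-10,0]]}}

```text
time_s: 7.8
position: [0.4781, -0.1369, 0.1284]
tcp_rot: [2.375, -2.048, -0.013]
wrist_force: [-0.3, 0.8, 2.6]
opening: 0.015
```

>>> {"api": "play_rows", "payload": {"commands": [[0,0,-1,0],[0,0,-2,0],[0,0,-3,0],[0,0,-3,0]]}}

```text
time_s: 8.13
position: [0.4781, -0.137, 0.1252]
tcp_rot: [2.375, -2.049, -0.013]
wrist_force: [-1.0, 0.3, 3.5]
opening: 0.0147
```

```bash
python3 st.py
```

```text
8.1333 [ 0.4781 -0.137   0.1252] yaw -81.56 z [-0.009  0.001 -1.   ] F [-1.   0.3  3.5] [0.06 0.09 0.01] open 0.0147 [-0.43  0.07  1.78 -0.    1.3   0.99]
```

The spring load of about 6.3 N and the kinematics both give a pad depth of about 6.5 mm. I'll add 2.5 mm.

>>> {"api": "play_rows", "payload": {"commands": [[0,0,-1,0],[0,0,-2,0],[0,0,-2.5,0],[0,0,-2.5,0]]}}

```text
time_s: 8.47
position: [0.4781, -0.137, 0.1227]
tcp_rot: [2.375, -2.049, -0.013]
wrist_force: [-1.3, 0.1, 3.6]
opening: 0.0148
```

>>> {"api": "play_rows", "payload": {"commands": [[0,0,0,-4],[0,0,0,-8],[0,0,0,-12],[0,0,0,-16],[0,0,0,-20],[0,0,0,-24],[0,0,0,-28],[0,0,0,-30],[0,0,0,-30]]}}

```text
time_s: 9.22
position: [0.4785, -0.1372, 0.1229]
tcp_rot: [1.763, -2.598, -0.013]
wrist_force: [1.9, -0.5, 4.1]
opening: 0.0147
```

```bash
python3 st.py
```

```text
9.2167 [ 0.4785 -0.1372  0.1229] yaw -111.67 z [-0.006  0.005 -1.   ] F [ 1.9 -0.5  4.1] [-0.23 -0.28 -0.03] open 0.0147 [-0.44  0.07  1.78  0.    1.29  1.51]
```

>>> {"api": "play_rows", "payload": {"commands": [[0,0,0,-4],[0,0,0,-8],[0,0,0,-12],[0,0,0,-16],[0,0,0,-20],[0,0,0,-24],[0,0,0,-28],[0,0,0,-30],[0,0,0,-30]]}}

```text
time_s: 9.97
position: [0.4787, -0.1374, 0.1231]
tcp_rot: [-1.031, 2.967, 0.012]
wrist_force: [0.8, -0.3, 5.3]
opening: 0.0151
```

```bash
python3 st.py; python3 - <<'E'
from h import *
from bench import snapshot
p,d=snapshot('scene'); q=cv2.resize(p[180:320,120:280],None,fx=4.5,fy=4.5,interpolation=cv2.INTER_CUBIC); cv2.imwrite('pics/s4.png',q)
E
```

```text
9.9667 [ 0.4787 -0.1374  0.1231] yaw -141.69 z [-0.002  0.007 -1.   ] F [ 0.8 -0.3  5.3] [-0.29 -0.04 -0.03] open 0.0151 [-0.44  0.07  1.79  0.01  1.29  2.03]
```

View pics/s4.png

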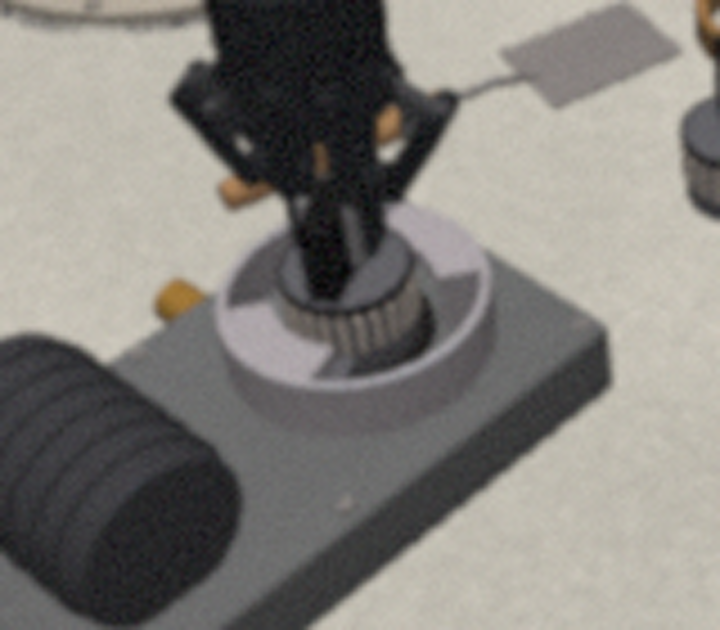

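The ear is sliding under the motor-side tab, its edge visible at about (345,365), and the forces are small. I'll finish the turn.

>>> {"api": "play_rows", "payload": {"commands": [[0,0,0,-4],[0,0,0,-8],[0,0,0,-12],[0,0,0,-16],[0,0,0,-20],[0,0,0,-24],[0,0,0,-28],[0,0,0,-30],[0,0,0,-30]]}}

```text
time_s: 10.77
position: [0.4786, -0.1375, 0.1231]
tcp_rot: [-0.232, 3.131, 0.011]
wrist_force: [0.3, -1.3, 4.2]
opening: 0.0151
```

```bash
python3 st.py; python3 - <<'E'
from h import *
from bench import snapshot
p,d=snapshot('scene'); q=cv2.resize(p[180:320,120:280],None,fx=4.5,fy=4.5,interpolation=cv2.INTER_CUBIC); cv2.imwrite('pics/s5.png',q)
E
```

```text
10.7667 [ 0.4786 -0.1375  0.1231] yaw -171.53 z [ 0.002  0.007 -1.   ] F [ 0.3 -1.3  4.2] [-0.28  0.08 -0.05] open 0.0151 [-0.44  0.07  1.79  0.01  1.29  2.55]
```

View pics/s5.png

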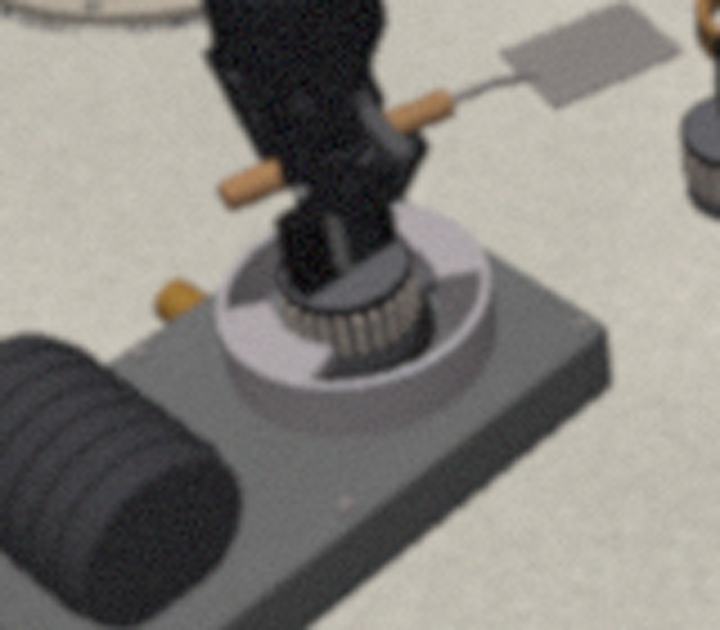

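Both ears are hidden under the tabs and the gaps are clear. I'll ease up, then open.

>>> {"api": "play_rows", "payload": {"commands": [[0,0,1,0],[0,0,2,0],[0,0,3,0],[0,0,3,0]]}}

```text
time_s: 11.15
position: [0.4786, -0.1373, 0.1262]
tcp_rot: [-0.237, 3.131, 0.012]
wrist_force: [-0.1, -0.3, 2.4]
opening: 0.0151
```

>>> {"api": "play_rows", "payload": {"commands": [[0,0,0,0],[0,0,0,0],[0,0,0,0],[0,0,0,0],[0,0,0,0],[0,0,0,0],[0,0,0,0],[0,0,0,0]], "claw": 0}}

```text
time_s: 11.82
position: [0.4786, -0.1373, 0.1262]
tcp_rot: [-0.237, 3.131, 0.012]
wrist_force: [0.8, 0.2, -0.4]
opening: 0.0854
```

>>> {"api": "play_rows", "payload": {"commands": [[0,0,10,0],[0,0,30,0],[0,0,60,0],[0,0,95,0],[0,0,130,0],[0,0,150,0],[0,0,150,0]]}}

```text
time_s: 12.4
position: [0.4795, -0.1377, 0.2818]
tcp_rot: [-0.236, 3.124, 0.006]
wrist_force: [0.1, 0.6, 0.8]
opening: 0.0857
```

>>> {"api": "play_rows", "payload": {"commands": [[0,35,0,0],[0,75,0,0],[0,115,0,0],[0,155,0,0],[0,195,0,0],[0,230,0,0],[0,265,0,0],[0,300,0,0],[0,300,0,0]]}}

```text
time_s: 13.15
position: [0.4663, 0.0279, 0.2781]
tcp_rot: [-0.314, 3.109, 0.056]
wrist_force: [-0.5, -0.2, 0.1]
opening: 0.0852
```

```bash
python3 st.py; python3 - <<'E'
from h import *
from bench import snapshot
p,d=snapshot('scene'); q=cv2.resize(p[180:320,120:280],None,fx=4.5,fy=4.5,interpolation=cv2.INTER_CUBIC); cv2.imwrite('pics/s6.png',q)
p,d=snapshot('top'); cv2.imwrite('pics/t6.png',p)
P=cloud('top',p,d);z=P[...,2]
m=(np.hypot(P[...,0]-.478,P[...,1]+.137)<.04)&(z>.13)&(z<.16)
print(m.sum(),P[m].mean(0) if m.any() else 0, np.median(z[m]),cv2.minAreaRect((P[m][:,:2]*1000).astype(np.float32)))
m=(np.hypot(P[...,0]-.471,P[...,1]-.103)<.04)&(z>.08)&(z<.1)
print('plain',m.sum(),P[m].mean(0) if m.any() else 0)
E
```

```text
13.15 [0.4663 0.0279 0.2781] yaw -168.47 z [ 0.013  0.037 -0.999] F [-0.5 -0.2  0.1] [ 0.   -0.02 -0.03] open 0.0852 [-0.13 -0.1   1.63  0.04  1.6   2.81]
0 0 nan ((0.0, 0.0), (0.0, 0.0), 0.0)
plain 214 [0.47081936 0.10271811 0.0896717 ]
  return _methods._mean(a, axis=axis, dtype=dtype,
  ret = ret.dtype.type(ret / rcount)
```

View pics/s6.png

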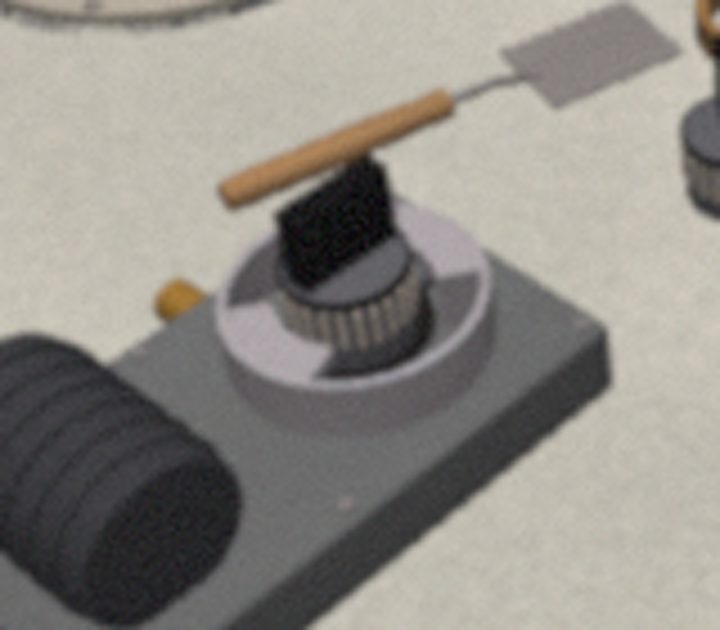

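View pics/t6.png

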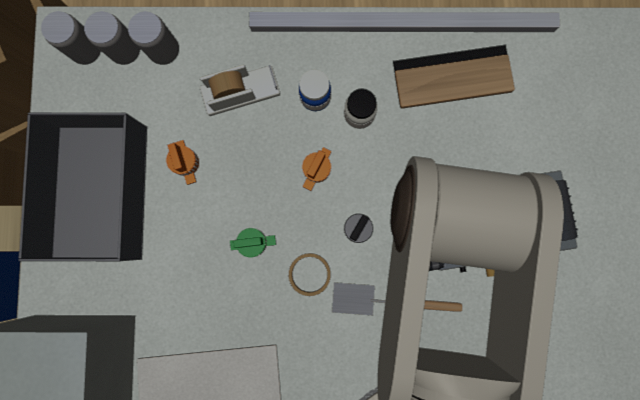

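The scene view shows the cartridge upright in the port, with its bar running tab to tab and no ear in the gaps. The arm blocks the top view, and the last joint is at its limit, so I'll turn it back and move clear.

>>> {"api": "play_rows", "payload": {"commands": [[0,0,5,7],[0,0,5,14],[0,0,5,21],[0,10,5,28],[0,30,5,35],[0,60,5,42],[0,90,5,49],[0,120,5,56],[0,150,5,63],[0,180,5,70]]}}

```text
time_s: 14.08
position: [0.4665, 0.2087, 0.2832]
tcp_rot: [2.052, -2.369, -0.06]
wrist_force: [0.6, -0.6, -0.2]
opening: 0.0852
```

>>> {"api": "play_rows", "payload": {"commands": [[0,30,0,0],[0,60,0,0],[0,90,0,0],[0,120,0,0],[0,120,0,0],[0,120,0,0]]}}

```text
time_s: 14.58
position: [0.4667, 0.3292, 0.2826]
tcp_rot: [2.052, -2.367, -0.06]
wrist_force: [0.5, -0.7, 0.1]
opening: 0.0855
```

```bash
python3 st.py; python3 - <<'E'
from h import *
from bench import snapshot,sense
print(sense()['joint_pos'])
for n in('top','scene'):
  p,d=snapshot(n); cv2.imwrite(f'pics/{n}7.png',p)
  if n=='top': cv2.imwrite('pics/t7c.png',cv2.resize(p[160:285,415:590],None,fx=4.5,fy=4.5,interpolation=cv2.INTER_CUBIC))
  P=cloud(n,p,d);z=P[...,2]
  m=(np.hypot(P[...,0]-.478,P[...,1]+.137)<.04)&(z>.137)&(z<.16)
  print(n,m.sum(),P[m].mean(0) if m.any() else 0, np.median(z[m]),cv2.minAreaRect((P[m][:,:2]*1000).astype(np.float32)))
E
```

```text
14.5833 [0.4667 0.3292 0.2826] yaw -98.16 z [-0.031  0.024 -0.999] F [ 0.5 -0.7  0.1] [ 0.02 -0.01  0.03] open 0.0855 [0.46 0.14 1.38 0.04 1.64 2.18]
[0.46042708 0.14141987 1.37968513 0.03537732 1.6380163  2.17536423]
top 250 [ 0.48018889 -0.13860769  0.14667307] 0.14687632601880451 ((480.42449951171875, -139.92530822753906), (15.862454414367676, 56.75172805786133), 8.719595909118652)
scene 228 [ 0.481313   -0.14089394  0.14505247] 0.14606232584034118 ((479.48388671875, -139.52149963378906), (19.870105743408203, 56.35545349121094), 10.30155086517334)
```

View pics/t7c.png

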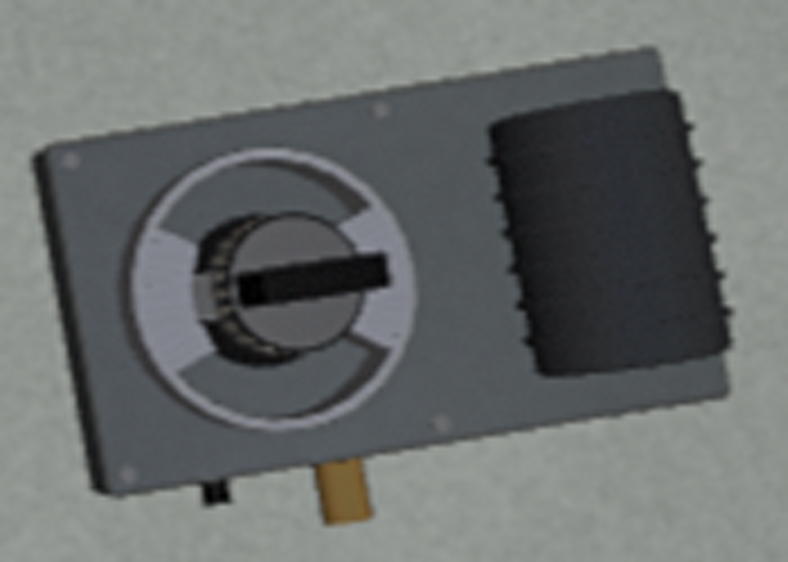

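The ear on the far side runs in under the tab at about (205,290) in the crop. The bar runs tab to tab, with its top at 146.5 mm against 146 expected (62−5+89). Handing in.

```bash
python3 -c "
from bench import job_done; print(job_done())"
```

```text
the job is handed in; nothing more can be done
None
```

The eared cartridge is locked in the pump port. I gripped it by its bar and set it in with the ears in the gaps. I then pressed the pad down about 9 mm, turned it 90° clockwise, eased up, let go and moved the arm clear. I handed it in at about 15 s.

**Last checks:**
- **Height:** the bar top measured 146.5 mm in the top view and 146.1 mm in the scene view. 146 mm is expected with the ears held up against the tabs.
- **Angle and position:** the bar lies along the tab axis. Its yaw was 8.7° in the top view and 10.3° in the scene view, against 9.4° for the pump box. The axis is within about 3 mm of the port centre.
- **Ears:** no ear shows in the gaps, and the one ear that can be seen runs in under its tab.
- **Plain cartridge:** it has not moved.
- **Force:** no wrist force reading was above about 6 N.

**Disagreements:**
- The tabs alone gave the port a yaw of about 7° and looked about 72° wide instead of 60°. I used 8.5°, well within tolerance.
- As the arm backed away, the last joint reached its limit (2.81 rad as read, to two decimals) and the tool tilted slightly. It was already clear of the cartridge, and I turned the joint back.

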